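# Stroke-test two piston dispensers and reject the one that sticks

## Robot

A 6-joint arm with a two-finger parallel gripper is mounted at the origin on the work surface. World frame = base frame: x ahead of the robot, y to its left, z up, the work surface at z = 0. Lengths are in m, angles in rad, forces in N, time in s.
With the tool pointing down it reaches from about 0.35 to 0.925 m from the base axis. Payload 6.4 kg.
Tool frame: the origin (TCP) lies between the finger pads; the fingertips stand 8 mm ahead of it and the grasp point (between the pads) lies 11 mm behind it; z points along the fingers, y is the line along which they close (so a half turn about z gives the same grasp; the last joint's range is limited). The gripper opens to 85 mm and grips with 20 to 120 N. Pads are 22 mm wide; open, the fingers measure 114 mm over their backs; the gripper's body (76 mm by 85 mm) begins 54 mm behind the grasp point. The pads swing forward as they close: fully open they stand 13 mm farther back than shut.
Start: joints at [1.075, 0.245, 1.558, -0, 1.339, -0.174], TCP at [0.206, 0.617, 0.239] pointing down, gripper open.
Joint ranges: [-3.13, 3.13], [-1.02, 2.26], [0.13, 2.54], [-0.95, 4.09], [0.21, 2.88], [-2.74, 2.74]. Speed limits (rad/s): [2.57, 2.57, 3.14, 3.14, 3.14, 3.14].

## Interface

Orientations are given as a unit quaternion [w, x, y, z].
In Python, from workcell import monitor, optics, order gives the robot as it stands. The module is installed in compiled form; this text tells all that it offers.
- The arm moves only by the tool drive_tool, never from a script. Its argument "deltas" is a list of rows, each an object with "delta_pos": the shift along the world's x, y, z in mm, a list of three; "twist": the turn, a rotation vector about the world's x, y, z in degrees, a list of three. A call has 1 to 12 rows; each row is the pose to reach, as a shift and turn from the pose commanded when the call began; what a row does not reach only later rows make up. A row lasts 1/12 s, in which the tool goes at most 41.7 mm and 7.16 degrees, less where a joint would pass 70% of its speed; a pose out of reach is approached as far as the arm can. A call with a gripper value outside its range is refused whole. "hand" is the opening, from 0 (shut) to 1 (fully open), set as the call begins (left out, the last holds). The fingers move at their own pace and stop on an object; "force" is the grip in N (left out, the last holds). Time passes only in rows, so rows that repeat a pose let the fingers close. It gives the time, the measured TCP pose, the force, the opening and the grip force at its end, in the units of the state.
- monitor.observe(): the state, without advancing time (a new reading comes with each control period).
- optics.grab_frame(name): name is "side" or "top"; returns a dict with "img" (480x640x3 uint8, red, green, blue), "fovy" (degrees; the focal length in pixels is half the picture's height over the tangent of half this angle, whatever the lens; pixels are square), "cx", "cy" (the principal point, pixels), "distortion" ([k1, k2, p1, p2, k3] as OpenCV has them; the pictures are not rectified), "rvec" (rotation vector, rad) and "tvec" (3), from world to camera coordinates, as OpenCV has them. Camera axes: x right, y down, z forward; pixel columns grow to the right and rows downward; lengths in m; the calibration is good to about 2 mm. A picture is of the moment at which its call begins. There is no depth.
- order.hand_in(): hands the job in; it is judged then, once.
The state is a dict: "clock": time; "joint_positions": joint angles; "dq": joint speeds; "effort": joint torques, N m; "ee_pos": TCP position; "eef_rot": TCP orientation; "wrist_force": force on the tool from outside, world axes, zero at the start; "torque": the same for the moment, N m; "grip_width": opening from 0.0 (shut) to 1.0 (fully open); "grip_force": force on a finger pad.
Only numpy, scipy, OpenCV 4.12 (cv2) and the standard library are available. Lean on these libraries where they do the work, as an engineer would, in place of code of your own. Each camera call takes 0.05 s, during which the arm holds its last target. There are 200 camera calls.

## Task

Try both brass dispensers in the grey test block: press each plunger gently down through its stroke, and if one runs smoothly push it fully home and leave that dispenser standing in its hole. If the resistance of a plunger clearly rises on the way, stop at once without forcing it, and stand that dispenser, not dropped, upright at the bottom of the hole in the red reject stand. Leave everything else on the bench alone.

Things in the scene. Friction and masses are not known exactly. Their poses are not given: they have to be found in the camera images.
- rack: grey metal test block fixed to the bench, 64 mm (x) by 150 mm (y), 45 mm high, with two round blind holes 31 mm in diameter and 35 mm deep (their floor is 10 mm above the bench), 80 mm apart along its y. Origin: centre of its underside
- rack_hole0 (a point): centre of the mouth of the rack's hole on its +y side, 45 mm above the bench; dispenser_a stands in it
- rack_hole1 (a point): centre of the mouth of the rack's hole on its -y side, 45 mm above the bench; dispenser_b stands in it
- reject_stand: red reject stand, a block 75 by 75 mm, 45 mm high, fixed to the bench, with one round blind hole 33 mm in diameter and 35 mm deep (floor 10 mm above the bench) in the middle of its top. Origin: centre of its underside
- reject_stand_hole0 (a point): centre of the mouth of the hole in the red stand, 45 mm above the bench
- dispenser_a: empty piston dispenser (metal syringe) standing in the rack's +y hole: brass barrel 26 mm in diameter, 80 mm high, about 0.25 kg, black plunger cap above it on a thin rod. Both look the same. Origin: centre of the barrel's underside; z up along the barrel. Standing in a hole, its rim is 45 mm above the block's top (90 mm above the bench). Grip it round the barrel below the rim
- dispenser_b: empty piston dispenser (metal syringe) standing in the rack's -y hole: brass barrel 26 mm in diameter, 80 mm high, about 0.25 kg, black plunger cap above it on a thin rod. Both look the same. Origin: centre of the barrel's underside; z up along the barrel. Standing in a hole, its rim is 45 mm above the block's top (90 mm above the bench). Grip it round the barrel below the rim
- cap_a: black thumb cap of plunger a, a disc 26 mm in diameter, 5 mm thick, on the barrel's axis; origin: centre of its underside, z up, so its top face is 5 mm above. With the plunger fully out the underside is 31 mm above the barrel's rim, fully home 1 mm above it
- plunger_a (a joint): how far plunger a is pressed in, m: 0 fully out, 0.030 home (hard stop); starts at 0 to 0.005, stays where left but springs back a little if it sticks. A sound plunger slides with a steady 3 N all the way; a sticking one with 3 N to about 0.010, then the resistance climbs about 1.2 N per further mm. Which is which cannot be seen
- cap_b: black thumb cap of plunger b, a disc 26 mm in diameter, 5 mm thick, on the barrel's axis; origin: centre of its underside, z up, so its top face is 5 mm above. With the plunger fully out the underside is 31 mm above the barrel's rim, fully home 1 mm above it
- plunger_b (a joint): how far plunger b is pressed in, m: 0 fully out, 0.030 home (hard stop); starts at 0 to 0.005, stays where left but springs back a little if it sticks. A sound plunger slides with a steady 3 N all the way; a sticking one with 3 N to about 0.010, then the resistance climbs about 1.2 N per further mm. Which is which cannot be seen
- jar_a: bystander, leave alone: small amber jar with white cap, 42 mm in diameter, 62 mm high, between rack and stand. Origin on its underside
- jar_b: bystander, leave alone: amber jar with white cap, 46 mm in diameter, 70 mm high, at the far side. Origin on its underside
- can: bystander, leave alone: green can, 60 mm in diameter, 85 mm high, far left. Origin on its underside
- screwdriver: bystander, leave alone: screwdriver lying at the far left. Origin on its underside
- wrench: bystander, leave alone: wrench 140 mm long, lying between rack and stand, near the robot. Origin on its underside
- bushing: bystander, leave alone: brass bushing, 32 mm in diameter, 22 mm high, between rack and stand. Origin on its underside
Not all that is in view belongs to the job. Leave any purple look-alike of the dispenser_b alone. There is more than one size of the rack; the one meant has the size given above.

How it is judged:
On the way:
1. both plungers have been tried: each is pressed in to at least 9 mm (where a sticking one begins to resist) (value of joint each of plunger_a, plunger_b above 0.009 m), for 0.1 s.
At the end, for the whole second after the job is handed in: Smooth one: upright (0.12 rad) in its own grey hole (6 mm of axis, 6 mm of floor), plunger pressed 27 mm or more of 30. Sticking one: upright (0.15 rad) in the red stand's hole (8 mm of axis, 6 mm of floor), plunger under 24 mm. Both at rest (((value of joint plunger_a above 0.027 m and horizontal distance between dispenser_a and rack_hole0 below 0.006 m and z of dispenser_a in the frame of rack below 0.016 m and angle between dispenser_a's own z axis and vertical below 0.12 rad and value of joint plunger_b below 0.024 m and horizontal distance between dispenser_b and reject_stand_hole0 below 0.008 m and z of dispenser_b in the frame of reject_stand below 0.016 m and angle between dispenser_b's own z axis and vertical below 0.15 rad and linear speed of each of dispenser_b, dispenser_a below 0.02 m/s) or (value of joint plunger_b above 0.027 m and horizontal distance between dispenser_b and rack_hole1 below 0.006 m and z of dispenser_b in the frame of rack below 0.016 m and angle between dispenser_b's own z axis and vertical below 0.12 rad and value of joint plunger_a below 0.024 m and horizontal distance between dispenser_a and reject_stand_hole0 below 0.008 m and z of dispenser_a in the frame of reject_stand below 0.016 m and angle between dispenser_a's own z axis and vertical below 0.15 rad and linear speed of each of dispenser_a, dispenser_b below 0.02 m/s))); the robot touches nothing.
It fails at once if a plunger is forced: more than 15 N on its cap before it is home (pressed less than 26 mm) ((contact force between anything else and cap_a above 15 N and value of joint plunger_a below 0.026 m) or (contact force between anything else and cap_b above 15 N and value of joint plunger_b below 0.026 m)).
It fails at once if a dispenser is tipped over (more than 0.7 rad) (angle between any of dispenser_a, dispenser_b's own z axis and vertical above 0.7 rad).
It fails at once if a dispenser is dropped or flung (faster than 0.8 m/s) (linear speed of any of dispenser_a, dispenser_b above 0.8 m/s).
It fails at once if a bystander is moved by more than 20 mm (distance of any of jar_a, jar_b, can, screwdriver, wrench, bushing from where it was at the start of the episode above 0.02 m).
It also fails if it takes over 61 s, if anything falls off the work surface, if the arm or the gripper's body presses on something with over 40 N, if the wrist force passes 120 N, or if a joint passes its speed limit or range.

## Working session

There is one attempt and no reset: what is moved stays moved. The work goes in short steps, Python scripts to look and compute and a tool call to move; the robot and the scene stay as the last step left them, time stands still between calls to the robot, and variables do not carry over. Pictures are saved under pics/ and viewed, at most 10 in all, crops included, and the job is handed in when it is done.

Besides the shell and the picture viewer there is one more tool, called after "Emit:" by a JSON object that holds its "api" and its "payload", one argument or row to a line. drive_tool: Moves the arm, as the interface text tells. Its arguments: {"type":"object","properties":{"deltas":{"type":"array","items":{"type":"object","properties":{"delta_pos":{"type":"array","items":{"type":"number"}},"twist":{"type":"array","items":{"type":"number"}}}}},"hand":{"type":"number"},"force":{"type":"number"}},"required":["deltas"]}

```bash
mkdir -p pics; cat > h.py <<'E'
import numpy as np, cv2
from workcell import monitor, optics, order
def K(f):
    F=240/np.tan(np.radians(f["fovy"])/2); return np.array([[F,0,f["cx"]],[0,F,f["cy"]],[0,0,1.]])
def ray(f,uv,z):
    """pixel -> world point on plane z"""
    n=cv2.undistortPoints(np.array([[uv]],float),K(f),np.array(f["distortion"]))[0,0]
    R=cv2.Rodrigues(np.array(f["rvec"],float))[0]; o=-R.T@np.array(f["tvec"]).ravel(); d=R.T@[n[0],n[1],1]
    return o+d*(z-o[2])/d[2]
def proj(f,p): return cv2.projectPoints(np.array(p,float).reshape(-1,1,3),np.array(f["rvec"],float),np.array(f["tvec"],float),K(f),np.array(f["distortion"]))[0][:,0]
def grab(n,fn=None):
    f=optics.grab_frame(n)
    if fn: cv2.imwrite("pics/"+fn,f["img"][...,::-1])
    return f
E
python3 - <<'E'
from h import *
import pickle
for n in("top","side"):
    f=grab(n,n+"0.png");pickle.dump(f,open(n+".pkl","wb"))
    print(n,f["fovy"],f["distortion"]); R=cv2.Rodrigues(np.array(f["rvec"],float))[0]; print(-R.T@np.array(f["tvec"]).ravel())
print(monitor.observe())
E
```

```text
top 42.592006634690286 [-0.09932174  0.          0.          0.          0.        ]
[ 0.36172443 -0.02672635  1.62007839]
side 48.70908060638062 [-0.05721198  0.          0.          0.          0.        ]
[ 0.52820181 -0.90410206  0.80555981]
{'clock': 0.1, 'joint_positions': array([ 1.07486462e+00,  2.45750150e-01,  1.55892860e+00, -3.62564449e-05,
        1.33870997e+00, -1.74084225e-01]), 'dq': array([-9.64756034e-05, -1.90073757e-03, -2.36788591e-03, -1.35392601e-03,
       -6.04392489e-05, -1.95877416e-03]), 'effort': array([ 2.49420674e-05, -4.30672717e+01, -3.27128291e+01, -1.25645929e-04,
        2.82703935e-03,  1.74660687e-05]), 'ee_pos': array([0.2053561 , 0.61617417, 0.23826711]), 'eef_rot': array([-2.78594139e-04,  1.60225885e-01,  9.87079966e-01, -8.53907474e-04]), 'wrist_force': array([-0.66315922, -0.1674226 , -0.1229398 ]), 'torque': array([-0.0169087 , -0.00275202,  0.0209766 ]), 'grip_force': 0.0, 'grip_width': 1.0014524457834668}
```

View pics/top0.png

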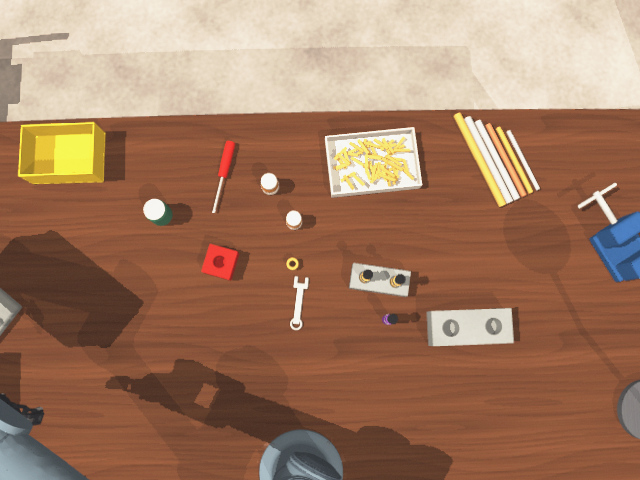

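View pics/side0.png

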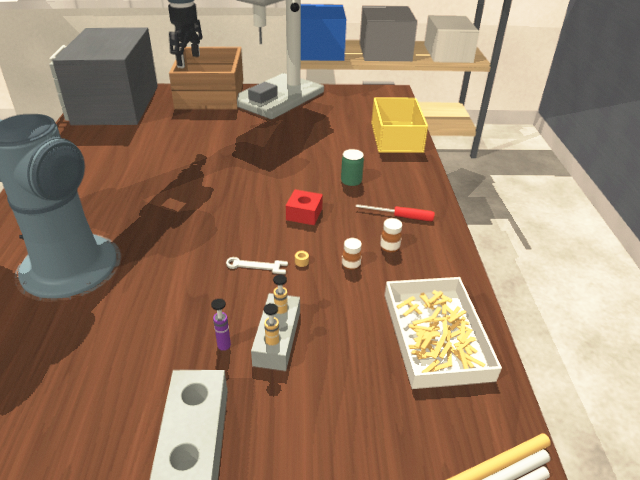

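Top view: the small grey block at (380,280) holds two brass dispensers with caps at (367,275) and (399,281). There is an empty, larger grey block at (472,327) and a purple look-alike at (390,319). The red stand is at (220,262), the bushing at (293,264) and the wrench at (300,303). The block at (380,280) fits because it holds both brass dispensers; I'll check its size next.

```bash
python3 - <<'E'
from h import *
import pickle
T=pickle.load(open("top.pkl","rb"));S=pickle.load(open("side.pkl","rb"))
a=cv2.resize(T["img"][225:345,190:430],(800,400),interpolation=cv2.INTER_CUBIC)
b=cv2.resize(S["img"][260:380,200:320],(600,600),interpolation=cv2.INTER_CUBIC)
cv2.imwrite("pics/c1.png",a[...,::-1]);cv2.imwrite("pics/c2.png",b[...,::-1])
# red stand
hsv=cv2.cvtColor(T["img"],cv2.COLOR_RGB2HSV)
def big(m,roi):
    z=np.zeros_like(m);x0,y0,x1,y1=roi;z[y0:y1,x0:x1]=m[y0:y1,x0:x1]
    return max(cv2.findContours(z,cv2.RETR_EXTERNAL,cv2.CHAIN_APPROX_NONE)[0],key=cv2.contourArea)
def rect(m,roi,z):
    c=big(m,roi)[:,0].astype(float)
    w=np.array([ray(T,p,z)[:2] for p in c],np.float32)
    return cv2.minAreaRect(w)
print("red",rect(cv2.inRange(hsv,(0,150,150),(6,255,255))|cv2.inRange(hsv,(174,150,150),(180,255,255)),(190,235,245,290),.045))
g=cv2.inRange(hsv,(0,0,110),(180,60,255))
print("rack",rect(g,(340,255,420,305),.045))
print("big",rect(g,(420,300,525,355),.045))
k=cv2.inRange(hsv,(0,0,0),(180,255,50))
for roi in((355,262,378,288),(390,268,412,292)):
    c=big(k,roi);(u,v),r=cv2.minEnclosingCircle(c);print("cap",u,v,r,ray(T,(u,v),.125))
k=cv2.inRange(cv2.cvtColor(S["img"],cv2.COLOR_RGB2HSV),(0,0,0),(180,255,50))
for roi in((268,270,292,290),(258,300,282,318)):
    c=big(k,roi);(u,v),r=cv2.minEnclosingCircle(c);print("capside",u,v,r,ray(S,(u,v),.124))
E
```

```text
red ((0.5403857231140137, 0.19574949145317078), (0.07912076264619827, 0.07931557297706604), 72.44805145263672)
rack ((0.48418140411376953, -0.21590206027030945), (0.1530281901359558, 0.06787109375), 80.3919677734375)
big ((0.3563944399356842, -0.44398096203804016), (0.09040334820747375, 0.22279706597328186), 0.4045647382736206)Traceback (most recent call last):
  File "<stdin>", line 22, in <module>
  File "<stdin>", line 11, in big
ValueError: max() iterable argument is empty
```

View pics/c1.png

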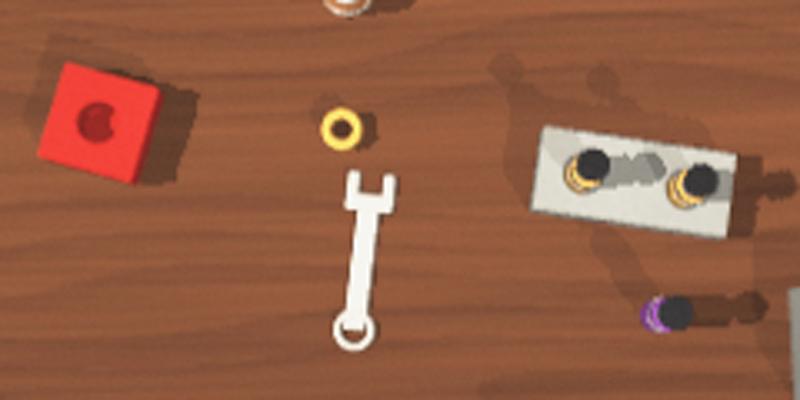

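View pics/c2.png

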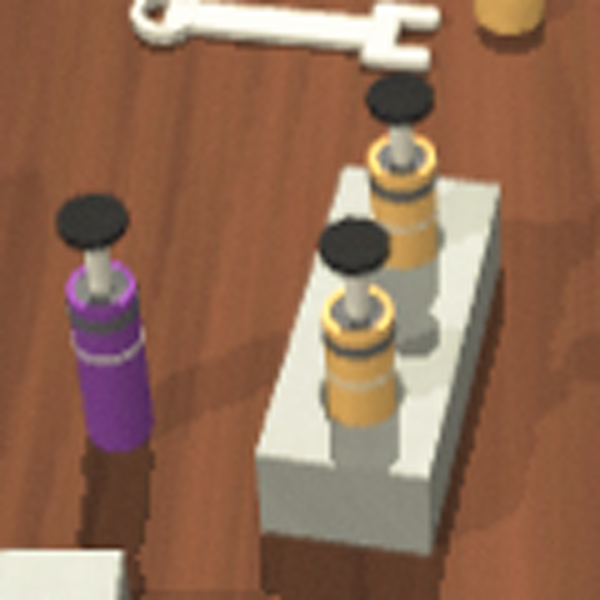

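c1 shows cap a at top pixel (367.6,274.5) and cap b at (400,279.3). c2 shows cap a at side pixel (280,279.6) and cap b at (271,309). The occupied block measures 153x68 mm, so it is the rack; the other measures 90x223 mm. The purple one stands apart. Next I'll triangulate the caps.

```bash
python3 - <<'E'
from h import *
import pickle
T=pickle.load(open("top.pkl","rb"));S=pickle.load(open("side.pkl","rb"))
def P(f): return np.hstack([cv2.Rodrigues(np.array(f["rvec"],float))[0],np.array(f["tvec"],float).reshape(3,1)])
def und(f,p): return cv2.undistortPoints(np.array([[p]],float),K(f),np.array(f["distortion"]))[0].T
def cen(f,p,r,t=70):
    x0,y0=int(p[0]-r),int(p[1]-r); g=f["img"][y0:y0+2*r+1,x0:x0+2*r+1].max(2)
    n,l,s,c=cv2.connectedComponentsWithStats((g<t).astype(np.uint8)); i=1+s[1:,4].argmax(); return c[i]+[x0,y0],s[i,2:]
for nm,t,s in(("a",(367.6,274.5),(280,279.6)),("b",(400,279.3),(271,309))):
    t,st=cen(T,t,8);s,ss=cen(S,s,9);X=cv2.triangulatePoints(P(T),P(S),und(T,t),und(S,s));X=X[:3,0]/X[3,0]
    print(nm,t,st,s,ss,X.round(4),ray(T,t,.1235)[:2].round(4),ray(S,s,.1235)[:2].round(4))
# rack top corners, red hole
print("redhole",ray(T,(190+97/3.333,225+122/3.333),.045).round(4))
for c in((545,127),(736,154),(727,237),(531,210)): print(ray(T,(190+c[0]/3.333,225+c[1]/3.333),.045)[:2].round(4))
for c in((345,168),(500,186),(432,478),(258,455)): print("s",ray(S,(200+c[0]/5,260+c[1]/5),.045)[:2].round(4))
for c in((65,62),(162,87),(133,185),(38,157)): print("r",ray(T,(190+c[0]/3.333,225+c[1]/3.333),.045)[:2].round(4))
E
```

```text
a [367.63492063 273.88888889] [ 9  9 63] [279.51923077 279.46153846] [ 13  10 104] [ 0.4922 -0.1778  0.1236] [ 0.4921 -0.1778] [ 0.4923 -0.1777]
b [399.9375  278.71875] [ 9  9 64] [270.20175439 308.88596491] [ 13  11 114] [ 0.4782 -0.2561  0.1264] [ 0.4783 -0.2565] [ 0.4781 -0.2533]
redhole [0.5396 0.1955 0.045 ]
[ 0.5277 -0.1503]
[ 0.5031 -0.2976]
[ 0.4392 -0.2878]
[ 0.4639 -0.1374]
s [ 0.4681 -0.1359]
s [ 0.5309 -0.1461]
s [ 0.5063 -0.2939]
s [ 0.443  -0.2832]
r [0.587  0.2203]
r [0.5657 0.145 ]
r [0.4903 0.168 ]
r [0.5135 0.2413]
```

Emit:
{"api": "drive_tool", "payload": {
  "deltas": [
    {"delta_pos": [20,-36,0],"twist": [0,0,-4]},
    {"delta_pos": [40,-70,0],"twist": [0,0,-8]},
    {"delta_pos": [60,-104,0],"twist": [0,0,-12]},
    {"delta_pos": [80,-138,-5],"twist": [0,0,-16]},
    {"delta_pos": [100,-172,-5],"twist": [0,0,-20]},
    {"delta_pos": [120,-206,-5],"twist": [0,0,-24]},
    {"delta_pos": [140,-240,-10],"twist": [0,0,-28]},
    {"delta_pos": [160,-274,-10],"twist": [0,0,-32]},
    {"delta_pos": [180,-308,-10],"twist": [0,0,-36]},
    {"delta_pos": [200,-342,-10],"twist": [0,0,-40]},
    {"delta_pos": [215,-376,-10],"twist": [0,0,-44]},
    {"delta_pos": [225,-412,-10],"twist": [0,0,-48]}
  ],
  "hand": 0,
  "force": 20
}}

```text
clock: 1.1
ee_pos: [0.4313, 0.2028, 0.2291]
eef_rot: [0.0, 0.549, 0.836, 0.0]
wrist_force: [1.2, 0.5, 0.2]
grip_width: -0.0
grip_force: 0.0
```

Emit:
{"api": "drive_tool", "payload": {
  "deltas": [
    {"delta_pos": [6,-38,0],"twist": [0,0,-4]},
    {"delta_pos": [12,-76,0],"twist": [0,0,-8]},
    {"delta_pos": [18,-114,0],"twist": [0,0,-12]},
    {"delta_pos": [24,-152,0],"twist": [0,0,-16]},
    {"delta_pos": [30,-190,0],"twist": [0,0,-20]},
    {"delta_pos": [36,-228,-5],"twist": [0,0,-24]},
    {"delta_pos": [42,-266,-10],"twist": [0,0,-28]},
    {"delta_pos": [48,-304,-20],"twist": [0,0,-32]},
    {"delta_pos": [54,-342,-30],"twist": [0,0,-33]},
    {"delta_pos": [61,-381,-40],"twist": [0,0,-33]},
    {"delta_pos": [61,-381,-60],"twist": [0,0,-33]},
    {"delta_pos": [61,-381,-70],"twist": [0,0,-33]}
  ]
}}

```text
clock: 2.1
ee_pos: [0.4905, -0.1777, 0.157]
eef_rot: [-0.002, 0.764, 0.645, -0.0]
wrist_force: [0.5, 0.7, 0.0]
grip_width: 0.004
grip_force: 0.0
```

```bash
python3 - <<'E'
from h import *
o=monitor.observe();print(o["ee_pos"],o["eef_rot"],o["wrist_force"])
t=grab("top");s=grab("side")
a=cv2.resize(t["img"][240:320,340:440],(500,400),interpolation=cv2.INTER_CUBIC)
b=cv2.resize(s["img"][220:380,200:360],(400,400),interpolation=cv2.INTER_CUBIC)[:400]
cv2.imwrite("pics/d1.png",b[...,::-1])
tip=o["ee_pos"]-[0,0,.008]; print(proj(s,[tip]),proj(s,[[.492,-.178,.1265]]))
E
```

```text
[ 0.4905152  -0.17765653  0.15699898] [-1.58651268e-03  7.63985944e-01  6.45230779e-01 -4.48962589e-04] [0.52307617 0.70097308 0.00222729]
[[278.22123405 269.33766306]] [[279.29264945 278.40586616]]
```

View pics/d1.png

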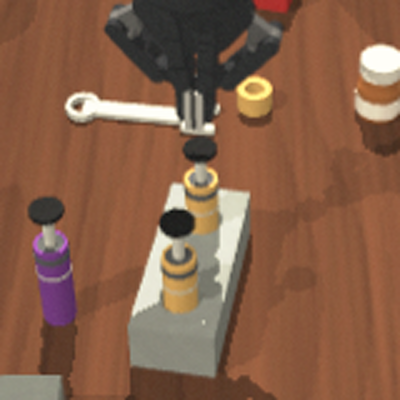

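The closed fingertips at crop (195,130) sit directly above cap a at (200,150). Now pressing in small steps.

Emit:
{"api": "drive_tool", "payload": {
  "deltas": [
    {"delta_pos": [1,0,-8]},
    {"delta_pos": [1,0,-15]},
    {"delta_pos": [1,0,-19]},
    {"delta_pos": [1,0,-21]},
    {"delta_pos": [1,0,-22]},
    {"delta_pos": [1,0,-23]},
    {"delta_pos": [1,0,-24]},
    {"delta_pos": [1,0,-25]},
    {"delta_pos": [1,0,-26]},
    {"delta_pos": [1,0,-27]},
    {"delta_pos": [1,0,-28]},
    {"delta_pos": [1,0,-28]}
  ]
}}

```text
invalid input
```

Twist is evidently required.

Emit:
{"api": "drive_tool", "payload": {
  "deltas": [
    {"delta_pos": [1,0,-8],"twist": [0,0,0]},
    {"delta_pos": [1,0,-15],"twist": [0,0,0]},
    {"delta_pos": [1,0,-19],"twist": [0,0,0]},
    {"delta_pos": [1,0,-21],"twist": [0,0,0]},
    {"delta_pos": [1,0,-22],"twist": [0,0,0]},
    {"delta_pos": [1,0,-23],"twist": [0,0,0]},
    {"delta_pos": [1,0,-24],"twist": [0,0,0]},
    {"delta_pos": [1,0,-25],"twist": [0,0,0]},
    {"delta_pos": [1,0,-26],"twist": [0,0,0]},
    {"delta_pos": [1,0,-27],"twist": [0,0,0]},
    {"delta_pos": [1,0,-28],"twist": [0,0,0]},
    {"delta_pos": [1,0,-28],"twist": [0,0,0]}
  ]
}}

```text
clock: 3.2
ee_pos: [0.4924, -0.1763, 0.131]
eef_rot: [-0.0, 0.763, 0.647, -0.0]
wrist_force: [-0.3, -0.2, -0.2]
grip_width: -0.003
grip_force: 0.0
```

Emit:
{"api": "drive_tool", "payload": {
  "deltas": [
    {"delta_pos": [0,-1,-1],"twist": [0,0,0]},
    {"delta_pos": [0,-1,-2],"twist": [0,0,0]},
    {"delta_pos": [0,-1,-3],"twist": [0,0,0]},
    {"delta_pos": [0,-1,-4],"twist": [0,0,0]},
    {"delta_pos": [0,-1,-5],"twist": [0,0,0]},
    {"delta_pos": [0,-1,-6],"twist": [0,0,0]}
  ]
}}

```text
clock: 3.7
ee_pos: [0.4927, -0.1774, 0.1253]
eef_rot: [0.0, 0.763, 0.647, 0.0]
wrist_force: [-0.7, -0.1, 2.7]
grip_width: 0.001
grip_force: 1.3
```

Emit:
{"api": "drive_tool", "payload": {
  "deltas": [
    {"delta_pos": [0,0,-1],"twist": [0,0,0]},
    {"delta_pos": [0,0,-2],"twist": [0,0,0]},
    {"delta_pos": [0,0,-3],"twist": [0,0,0]}
  ]
}}

```text
clock: 3.95
ee_pos: [0.4926, -0.1774, 0.1222]
eef_rot: [0.0, 0.763, 0.647, 0.0]
wrist_force: [1.0, 0.9, 3.6]
grip_width: -0.001
grip_force: 1.3
```

Emit:
{"api": "drive_tool", "payload": {
  "deltas": [
    {"delta_pos": [0,0,-1],"twist": [0,0,0]},
    {"delta_pos": [0,0,-2],"twist": [0,0,0]}
  ]
}}

```text
clock: 4.12
ee_pos: [0.4926, -0.1773, 0.1202]
eef_rot: [0.0, 0.763, 0.647, 0.0]
wrist_force: [-0.9, 1.0, 2.1]
grip_width: 0.001
grip_force: 1.3
```

Emit:
{"api": "drive_tool", "payload": {
  "deltas": [
    {"delta_pos": [0,0,-1],"twist": [0,0,0]},
    {"delta_pos": [0,0,-2],"twist": [0,0,0]}
  ]
}}

```text
clock: 4.28
ee_pos: [0.4926, -0.1774, 0.1182]
eef_rot: [0.0, 0.763, 0.647, 0.0]
wrist_force: [-0.4, 0.7, 2.3]
grip_width: 0.002
grip_force: 1.3
```

Emit:
{"api": "drive_tool", "payload": {
  "deltas": [
    {"delta_pos": [0,0,-1],"twist": [0,0,0]},
    {"delta_pos": [0,0,-2],"twist": [0,0,0]}
  ]
}}

```text
clock: 4.45
ee_pos: [0.4926, -0.1774, 0.1162]
eef_rot: [-0.0, 0.763, 0.647, 0.0]
wrist_force: [0.7, -0.1, 2.1]
grip_width: -0.001
grip_force: 1.3
```

a is smooth: a steady 2–3 N to about 18 mm. Pushing it home.

Emit:
{"api": "drive_tool", "payload": {
  "deltas": [
    {"delta_pos": [0,0,-1],"twist": [0,0,0]},
    {"delta_pos": [0,0,-2],"twist": [0,0,0]},
    {"delta_pos": [0,0,-3],"twist": [0,0,0]},
    {"delta_pos": [0,0,-4],"twist": [0,0,0]},
    {"delta_pos": [0,0,-5],"twist": [0,0,0]},
    {"delta_pos": [0,0,-6],"twist": [0,0,0]}
  ]
}}

```text
clock: 4.95
ee_pos: [0.4926, -0.1773, 0.1102]
eef_rot: [-0.0, 0.763, 0.647, 0.0]
wrist_force: [-0.1, 1.2, 2.2]
grip_width: 0.003
grip_force: 1.3
```

Emit:
{"api": "drive_tool", "payload": {
  "deltas": [
    {"delta_pos": [0,0,-1],"twist": [0,0,0]},
    {"delta_pos": [0,0,-2],"twist": [0,0,0]},
    {"delta_pos": [0,0,-3],"twist": [0,0,0]},
    {"delta_pos": [0,0,-4],"twist": [0,0,0]},
    {"delta_pos": [0,0,-5],"twist": [0,0,0]}
  ]
}}

```text
clock: 5.37
ee_pos: [0.4926, -0.1773, 0.1052]
eef_rot: [-0.0, 0.763, 0.647, -0.0]
wrist_force: [0.6, 0.9, 2.0]
grip_width: 0.005
grip_force: 1.3
```

Emit:
{"api": "drive_tool", "payload": {
  "deltas": [
    {"delta_pos": [0,0,-0.5],"twist": [0,0,0]},
    {"delta_pos": [0,0,-1],"twist": [0,0,0]}
  ]
}}

```text
clock: 5.53
ee_pos: [0.4926, -0.1773, 0.1042]
eef_rot: [-0.0, 0.763, 0.647, -0.0]
wrist_force: [-0.1, 0.1, 3.2]
grip_width: 0.001
grip_force: 1.3
```

Emit:
{"api": "drive_tool", "payload": {
  "deltas": [
    {"delta_pos": [0,0,-0.5],"twist": [0,0,0]},
    {"delta_pos": [0,0,-0.5],"twist": [0,0,0]}
  ]
}}

```text
clock: 5.7
ee_pos: [0.4928, -0.1775, 0.104]
eef_rot: [0.0, 0.763, 0.647, 0.0]
wrist_force: [0.3, 1.4, 4.1]
grip_width: -0.001
grip_force: 2.1
```

Emit:
{"api": "drive_tool", "payload": {
  "deltas": [
    {"delta_pos": [0,0,-0.7],"twist": [0,0,0]},
    {"delta_pos": [0,0,-0.7],"twist": [0,0,0]}
  ]
}}

```text
clock: 5.87
ee_pos: [0.4932, -0.1777, 0.104]
eef_rot: [0.001, 0.763, 0.647, 0.0]
wrist_force: [-1.4, 1.0, 7.6]
grip_width: 0.007
grip_force: 3.7
```

a is home, at its hard stop. Moving on to b.

Emit:
{"api": "drive_tool", "payload": {
  "deltas": [
    {"delta_pos": [0,0,5],"twist": [0,0,0]},
    {"delta_pos": [0,0,25],"twist": [0,0,0]},
    {"delta_pos": [0,0,50],"twist": [0,0,0]},
    {"delta_pos": [-3,-15,55],"twist": [0,0,0]},
    {"delta_pos": [-8,-45,55],"twist": [0,0,0]},
    {"delta_pos": [-14,-78,55],"twist": [0,0,0]},
    {"delta_pos": [-14,-78,50],"twist": [0,0,0]},
    {"delta_pos": [-14,-78,40],"twist": [0,0,0]},
    {"delta_pos": [-14,-78,35],"twist": [0,0,0]},
    {"delta_pos": [-14,-78,33],"twist": [0,0,0]},
    {"delta_pos": [-14,-78,32],"twist": [0,0,0]},
    {"delta_pos": [-14,-78,32],"twist": [0,0,0]}
  ]
}}

```text
clock: 6.87
ee_pos: [0.4785, -0.2543, 0.1345]
eef_rot: [-0.001, 0.762, 0.647, -0.0]
wrist_force: [0.1, 0.2, -0.1]
grip_width: 0.001
grip_force: 0.0
```

```bash
python3 - <<'E'
from h import *
o=monitor.observe();print(o["ee_pos"],o["wrist_force"])
s=grab("side")
b=cv2.resize(s["img"][240:380,200:340],(560,560),interpolation=cv2.INTER_CUBIC)
cv2.imwrite("pics/e1.png",b[...,::-1])
E
```

```text
[ 0.47853306 -0.25430786  0.1344949 ] [ 0.07856254  0.23842669 -0.06809525]
```

View pics/e1.png

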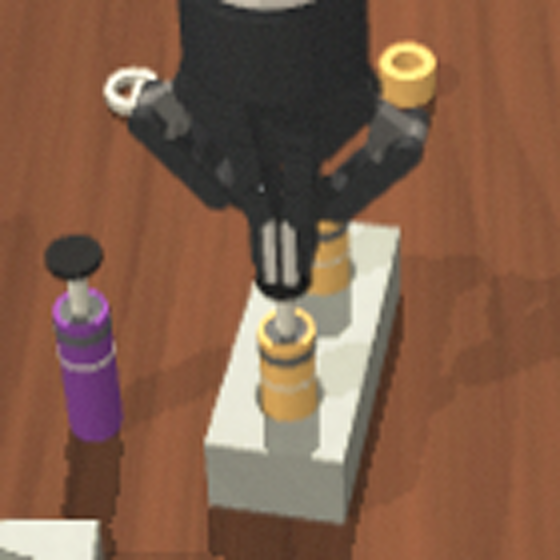

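The fingertips at (280,275) are centred just above cap b at (283,288), and a stands behind with its plunger home. Pressing b now; its q=10 mm point corresponds to TCP z≈0.124.

Emit:
{"api": "drive_tool", "payload": {
  "deltas": [
    {"delta_pos": [0,-1,-1],"twist": [0,0,0]},
    {"delta_pos": [0,-1,-2],"twist": [0,0,0]},
    {"delta_pos": [0,-1,-3],"twist": [0,0,0]},
    {"delta_pos": [0,-1,-4],"twist": [0,0,0]},
    {"delta_pos": [0,-1,-5],"twist": [0,0,0]},
    {"delta_pos": [0,-1,-6],"twist": [0,0,0]},
    {"delta_pos": [0,-1,-7],"twist": [0,0,0]},
    {"delta_pos": [0,-1,-8],"twist": [0,0,0]},
    {"delta_pos": [0,-1,-9],"twist": [0,0,0]},
    {"delta_pos": [0,-1,-10],"twist": [0,0,0]}
  ]
}}

```text
clock: 7.75
ee_pos: [0.4787, -0.2565, 0.1251]
eef_rot: [0.0, 0.763, 0.647, 0.0]
wrist_force: [1.5, 0.2, 3.1]
grip_width: 0.001
grip_force: 1.3
```

Emit:
{"api": "drive_tool", "payload": {
  "deltas": [
    {"delta_pos": [0,0,-0.7],"twist": [0,0,0]},
    {"delta_pos": [0,0,-1.5],"twist": [0,0,0]},
    {"delta_pos": [0,0,-1.5],"twist": [0,0,0]}
  ]
}}

```text
clock: 8.0
ee_pos: [0.4786, -0.2564, 0.1235]
eef_rot: [-0.0, 0.763, 0.647, 0.0]
wrist_force: [0.2, -0.3, 1.5]
grip_width: -0.003
grip_force: 1.0
```

Emit:
{"api": "drive_tool", "payload": {
  "deltas": [
    {"delta_pos": [0,0,-0.7],"twist": [0,0,0]},
    {"delta_pos": [0,0,-1.5],"twist": [0,0,0]}
  ]
}}

```text
clock: 8.17
ee_pos: [0.4788, -0.2565, 0.1224]
eef_rot: [0.0, 0.763, 0.647, 0.0]
wrist_force: [0.1, 0.3, 4.3]
grip_width: 0.003
grip_force: 2.3
```

Emit:
{"api": "drive_tool", "payload": {
  "deltas": [
    {"delta_pos": [0,0,-0.7],"twist": [0,0,0]},
    {"delta_pos": [0,0,-1.2],"twist": [0,0,0]}
  ]
}}

```text
clock: 8.33
ee_pos: [0.4789, -0.2566, 0.1213]
eef_rot: [0.0, 0.763, 0.647, 0.0]
wrist_force: [-0.5, -0.0, 5.1]
grip_width: -0.0
grip_force: 2.9
```

b clearly resists: 3, then 4.3, then 5.1 N at about 12.7 mm. I stop here. b goes to the red stand. Lifting off and opening first.

Emit:
{"api": "drive_tool", "payload": {
  "deltas": [
    {"delta_pos": [0,0,3],"twist": [0,0,0]},
    {"delta_pos": [0,0,15],"twist": [0,0,0]},
    {"delta_pos": [0,0,35],"twist": [0,0,0]},
    {"delta_pos": [0,0,50],"twist": [0,0,0]}
  ]
}}

```text
clock: 8.67
ee_pos: [0.4783, -0.2562, 0.1718]
eef_rot: [-0.0, 0.763, 0.647, -0.0]
wrist_force: [-0.0, -0.7, 0.2]
grip_width: 0.001
grip_force: 0.0
```

Emit:
{"api": "drive_tool", "payload": {
  "deltas": [
    {"delta_pos": [0,0,0],"twist": [0,0,0]},
    {"delta_pos": [0,0,0],"twist": [0,0,0]},
    {"delta_pos": [0,0,0],"twist": [0,0,0]},
    {"delta_pos": [0,0,0],"twist": [0,0,0]},
    {"delta_pos": [0,0,0],"twist": [0,0,0]},
    {"delta_pos": [0,0,0],"twist": [0,0,0]},
    {"delta_pos": [0,0,0],"twist": [0,0,0]},
    {"delta_pos": [0,0,0],"twist": [0,0,0]},
    {"delta_pos": [0,0,0],"twist": [0,0,0]}
  ],
  "hand": 1
}}

```text
clock: 9.42
ee_pos: [0.4785, -0.2563, 0.1708]
eef_rot: [-0.0, 0.763, 0.647, -0.0]
wrist_force: [-0.1, 0.6, -0.0]
grip_width: 0.999
grip_force: 0.0
```

Down from 0.171 to 0.063 (−108).

Emit:
{"api": "drive_tool", "payload": {
  "deltas": [
    {"delta_pos": [0,0,-15],"twist": [0,0,0]},
    {"delta_pos": [0,0,-30],"twist": [0,0,0]},
    {"delta_pos": [0,0,-45],"twist": [0,0,0]},
    {"delta_pos": [0,0,-60],"twist": [0,0,0]},
    {"delta_pos": [0,0,-72],"twist": [0,0,0]},
    {"delta_pos": [0,0,-83],"twist": [0,0,0]},
    {"delta_pos": [0,0,-92],"twist": [0,0,0]},
    {"delta_pos": [0,0,-99],"twist": [0,0,0]},
    {"delta_pos": [0,0,-104],"twist": [0,0,0]},
    {"delta_pos": [0,0,-107],"twist": [0,0,0]},
    {"delta_pos": [0,0,-108],"twist": [0,0,0]},
    {"delta_pos": [0,0,-108],"twist": [0,0,0]}
  ]
}}

```text
clock: 10.42
ee_pos: [0.4787, -0.2565, 0.063]
eef_rot: [0.0, 0.763, 0.647, 0.0]
wrist_force: [-0.5, 0.1, 0.2]
grip_width: 1.0
grip_force: 0.0
```

Emit:
{"api": "drive_tool", "payload": {
  "deltas": [
    {"delta_pos": [0,0,0],"twist": [0,0,0]},
    {"delta_pos": [0,0,0],"twist": [0,0,0]},
    {"delta_pos": [0,0,0],"twist": [0,0,0]},
    {"delta_pos": [0,0,0],"twist": [0,0,0]},
    {"delta_pos": [0,0,0],"twist": [0,0,0]},
    {"delta_pos": [0,0,0],"twist": [0,0,0]},
    {"delta_pos": [0,0,0],"twist": [0,0,0]},
    {"delta_pos": [0,0,0],"twist": [0,0,0]},
    {"delta_pos": [0,0,0],"twist": [0,0,0]},
    {"delta_pos": [0,0,0],"twist": [0,0,0]}
  ],
  "hand": 0,
  "force": 40
}}

```text
clock: 11.25
ee_pos: [0.4787, -0.2564, 0.0631]
eef_rot: [0.0, 0.763, 0.647, 0.0]
wrist_force: [-2.0, 1.5, 2.6]
grip_width: 0.285
grip_force: 42.0
```

Emit:
{"api": "drive_tool", "payload": {
  "deltas": [
    {"delta_pos": [0,0,4],"twist": [0,0,0]},
    {"delta_pos": [0,0,10],"twist": [0,0,0]},
    {"delta_pos": [0,0,18],"twist": [0,0,0]},
    {"delta_pos": [0,0,28],"twist": [0,0,0]},
    {"delta_pos": [0,0,40],"twist": [0,0,0]},
    {"delta_pos": [0,0,54],"twist": [0,0,0]},
    {"delta_pos": [0,0,68],"twist": [0,0,0]},
    {"delta_pos": [0,0,82],"twist": [0,0,0]},
    {"delta_pos": [0,0,96],"twist": [0,0,0]},
    {"delta_pos": [0,0,110],"twist": [0,0,0]},
    {"delta_pos": [0,0,118],"twist": [0,0,0]},
    {"delta_pos": [0,0,120],"twist": [0,0,0]}
  ]
}}

```text
clock: 12.25
ee_pos: [0.4795, -0.2571, 0.1857]
eef_rot: [0.002, 0.763, 0.647, 0.0]
wrist_force: [0.7, -0.4, -1.7]
grip_width: 0.285
grip_force: 41.5
```

```bash
python3 - <<'E'
from h import *
o=monitor.observe();print(o["ee_pos"],o["wrist_force"],o["grip_width"],o["grip_force"])
s=grab("side")
b=cv2.resize(s["img"][180:380,180:380],(600,600),interpolation=cv2.INTER_CUBIC)
cv2.imwrite("pics/f1.png",b[...,::-1])
E
```

```text
[ 0.47953087 -0.2571127   0.18567473] [ 0.68210541 -0.37158867 -1.73030289] 0.28508886628759206 41.53871515067294
```

View pics/f1.png

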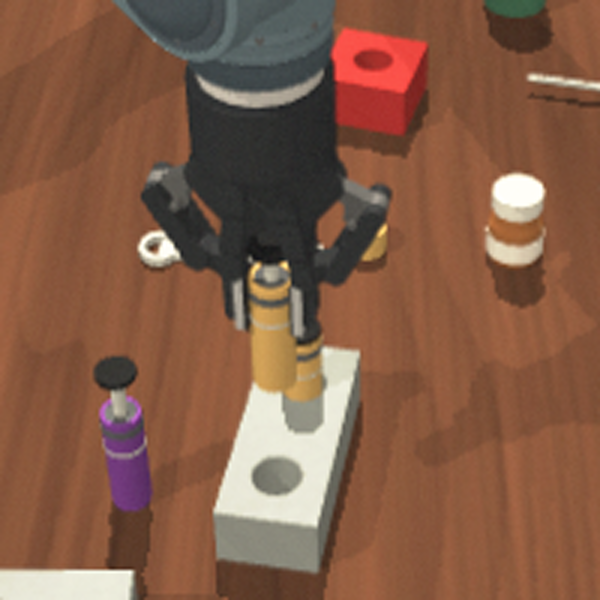

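b is held upright (grip at crop (270,310)), its hole is empty at (277,475), and a stands undisturbed. Carrying b to the red stand.

Emit:
{"api": "drive_tool", "payload": {
  "deltas": [
    {"delta_pos": [1,6,0],"twist": [0,0,0]},
    {"delta_pos": [2,18,0],"twist": [0,0,0]},
    {"delta_pos": [5,36,0],"twist": [0,0,0]},
    {"delta_pos": [8,58,0],"twist": [0,0,0]},
    {"delta_pos": [11,82,0],"twist": [0,0,0]},
    {"delta_pos": [14,106,0],"twist": [0,0,0]},
    {"delta_pos": [18,130,0],"twist": [0,0,0]},
    {"delta_pos": [21,154,0],"twist": [0,0,0]},
    {"delta_pos": [24,178,0],"twist": [0,0,0]},
    {"delta_pos": [27,202,0],"twist": [0,0,0]},
    {"delta_pos": [30,226,0],"twist": [0,0,0]},
    {"delta_pos": [33,250,0],"twist": [0,0,0]}
  ]
}}

```text
clock: 13.3
ee_pos: [0.5105, -0.004, 0.1817]
eef_rot: [-0.001, 0.763, 0.647, -0.001]
wrist_force: [0.9, 0.0, -2.4]
grip_width: 0.286
grip_force: 41.5
```

Emit:
{"api": "drive_tool", "payload": {
  "deltas": [
    {"delta_pos": [3,24,0],"twist": [0,0,0]},
    {"delta_pos": [6,48,0],"twist": [0,0,0]},
    {"delta_pos": [9,72,0],"twist": [0,0,0]},
    {"delta_pos": [12,96,0],"twist": [0,0,0]},
    {"delta_pos": [15,120,0],"twist": [0,0,0]},
    {"delta_pos": [18,144,0],"twist": [0,0,0]},
    {"delta_pos": [21,166,0],"twist": [0,0,0]},
    {"delta_pos": [24,184,0],"twist": [0,0,0]},
    {"delta_pos": [26,195,0],"twist": [0,0,0]},
    {"delta_pos": [28,201,0],"twist": [0,0,0]},
    {"delta_pos": [28,201,0],"twist": [0,0,0]},
    {"delta_pos": [28,201,0],"twist": [0,0,0]}
  ]
}}

```text
clock: 14.3
ee_pos: [0.5392, 0.1944, 0.1824]
eef_rot: [-0.0, 0.763, 0.647, -0.001]
wrist_force: [-0.7, -0.5, -2.2]
grip_width: 0.281
grip_force: 41.6
```

Emit:
{"api": "drive_tool", "payload": {
  "deltas": [
    {"delta_pos": [0,0,-10],"twist": [0,0,0]},
    {"delta_pos": [0,0,-25],"twist": [0,0,0]},
    {"delta_pos": [0,0,-40],"twist": [0,0,0]},
    {"delta_pos": [0,0,-52],"twist": [0,0,0]},
    {"delta_pos": [0,0,-60],"twist": [0,0,0]},
    {"delta_pos": [0,0,-65],"twist": [0,0,0]},
    {"delta_pos": [0,0,-67],"twist": [0,0,0]},
    {"delta_pos": [0,0,-67],"twist": [0,0,0]},
    {"delta_pos": [0,0,-67],"twist": [0,0,0]}
  ]
}}

```text
clock: 15.05
ee_pos: [0.5401, 0.1947, 0.1165]
eef_rot: [0.0, 0.763, 0.647, 0.001]
wrist_force: [-0.5, -0.1, -2.2]
grip_width: 0.286
grip_force: 41.6
```

```bash
python3 - <<'E'
from h import *
o=monitor.observe();print(o["ee_pos"],o["wrist_force"],o["grip_width"])
s=grab("side")
b=cv2.resize(s["img"][150:240,260:350],(720,720),interpolation=cv2.INTER_CUBIC)[:600]
h=[.5395,.195]; p=o["ee_pos"]
for n,q in(("hole",[*h,.045]),("tcpaxis at bottom z",[p[0],p[1],p[2]-.053]),("rim",[p[0],p[1],p[2]+.027])): print(n,((proj(s,[q])-[260,150]+.5)*8-.5).round(1))
cv2.imwrite("pics/g1.png",b[...,::-1])
E
```

```text
[0.54010778 0.19468022 0.11653567] [-0.54646206 -0.09218352 -2.15385762] 0.28562313592223215
hole [[349.7 407.9]]
tcpaxis at bottom z [[352.1 359.5]]
rim [[353.9 138. ]]
```

View pics/g1.png

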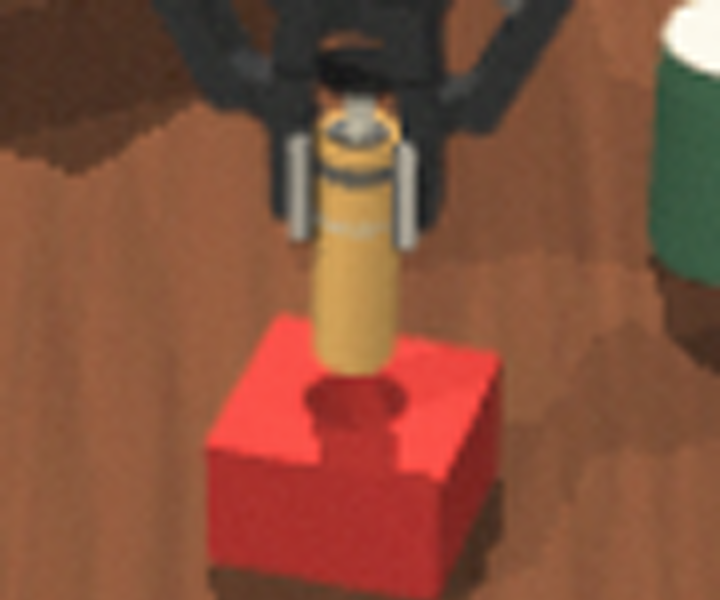

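b's lower end (355,357) hangs above the red hole's mouth, centred around (355,402). The projections agree within about 2 mm, so I shift +1.5 mm in y and lower.

Emit:
{"api": "drive_tool", "payload": {
  "deltas": [
    {"delta_pos": [0,1.5,-3],"twist": [0,0,0]},
    {"delta_pos": [0,1.5,-7],"twist": [0,0,0]},
    {"delta_pos": [0,1.5,-11],"twist": [0,0,0]},
    {"delta_pos": [0,1.5,-14],"twist": [0,0,0]},
    {"delta_pos": [0,1.5,-17],"twist": [0,0,0]},
    {"delta_pos": [0,1.5,-20],"twist": [0,0,0]},
    {"delta_pos": [0,1.5,-23],"twist": [0,0,0]}
  ]
}}

```text
clock: 15.68
ee_pos: [0.5395, 0.1961, 0.0925]
eef_rot: [-0.0, 0.763, 0.647, -0.0]
wrist_force: [-0.3, 0.1, -2.7]
grip_width: 0.286
grip_force: 41.6
```

Emit:
{"api": "drive_tool", "payload": {
  "deltas": [
    {"delta_pos": [0,0,-3],"twist": [0,0,0]},
    {"delta_pos": [0,0,-7],"twist": [0,0,0]},
    {"delta_pos": [0,0,-11],"twist": [0,0,0]},
    {"delta_pos": [0,0,-15],"twist": [0,0,0]}
  ]
}}

```text
clock: 16.02
ee_pos: [0.5396, 0.1961, 0.0775]
eef_rot: [-0.0, 0.763, 0.647, -0.0]
wrist_force: [0.4, 0.0, -2.0]
grip_width: 0.286
grip_force: 41.6
```

Bottom is about 20 mm inside the hole, with no contact. On to the floor (−14.5).

Emit:
{"api": "drive_tool", "payload": {
  "deltas": [
    {"delta_pos": [0,0,-3],"twist": [0,0,0]},
    {"delta_pos": [0,0,-6],"twist": [0,0,0]},
    {"delta_pos": [0,0,-9],"twist": [0,0,0]},
    {"delta_pos": [0,0,-11.5],"twist": [0,0,0]},
    {"delta_pos": [0,0,-13],"twist": [0,0,0]},
    {"delta_pos": [0,0,-14],"twist": [0,0,0]}
  ]
}}

```text
clock: 16.52
ee_pos: [0.5395, 0.1961, 0.0637]
eef_rot: [-0.0, 0.763, 0.647, -0.0]
wrist_force: [1.1, -0.6, -3.0]
grip_width: 0.288
grip_force: 41.6
```

Emit:
{"api": "drive_tool", "payload": {
  "deltas": [
    {"delta_pos": [0,0,-0.5],"twist": [0,0,0]},
    {"delta_pos": [0,0,-0.5],"twist": [0,0,0]}
  ]
}}

```text
clock: 16.68
ee_pos: [0.5396, 0.1962, 0.0634]
eef_rot: [0.0, 0.763, 0.647, 0.0]
wrist_force: [-0.4, -0.8, -1.5]
grip_width: 0.287
grip_force: 41.6
```

Emit:
{"api": "drive_tool", "payload": {
  "deltas": [
    {"delta_pos": [0,0,-0.6],"twist": [0,0,0]},
    {"delta_pos": [0,0,-0.6],"twist": [0,0,0]}
  ]
}}

```text
clock: 16.85
ee_pos: [0.5398, 0.1962, 0.0632]
eef_rot: [0.0, 0.763, 0.647, 0.0]
wrist_force: [-1.9, -0.4, -0.7]
grip_width: 0.282
grip_force: 41.8
```

Floor contact: the wrist has been relieved of the weight. Releasing.

Emit:
{"api": "drive_tool", "payload": {
  "deltas": [
    {"delta_pos": [0,0,0],"twist": [0,0,0]},
    {"delta_pos": [0,0,0],"twist": [0,0,0]},
    {"delta_pos": [0,0,0],"twist": [0,0,0]},
    {"delta_pos": [0,0,0],"twist": [0,0,0]},
    {"delta_pos": [0,0,0],"twist": [0,0,0]},
    {"delta_pos": [0,0,0],"twist": [0,0,0]},
    {"delta_pos": [0,0,0],"twist": [0,0,0]},
    {"delta_pos": [0,0,0],"twist": [0,0,0]},
    {"delta_pos": [0,0,0],"twist": [0,0,0]}
  ],
  "hand": 1
}}

```text
clock: 17.6
ee_pos: [0.5396, 0.1962, 0.0628]
eef_rot: [0.0, 0.763, 0.647, 0.0]
wrist_force: [-0.1, -1.1, 0.4]
grip_width: 0.998
grip_force: 0.0
```

Emit:
{"api": "drive_tool", "payload": {
  "deltas": [
    {"delta_pos": [0,0,5],"twist": [0,0,0]},
    {"delta_pos": [0,0,15],"twist": [0,0,0]},
    {"delta_pos": [0,0,30],"twist": [0,0,0]},
    {"delta_pos": [0,0,50],"twist": [0,0,0]},
    {"delta_pos": [0,0,70],"twist": [0,0,0]},
    {"delta_pos": [0,0,90],"twist": [0,0,0]},
    {"delta_pos": [0,0,110],"twist": [0,0,0]},
    {"delta_pos": [0,0,130],"twist": [0,0,0]},
    {"delta_pos": [0,0,150],"twist": [0,0,0]},
    {"delta_pos": [-20,30,160],"twist": [0,0,0]},
    {"delta_pos": [-40,60,160],"twist": [0,0,0]},
    {"delta_pos": [-60,90,160],"twist": [0,0,0]}
  ]
}}

```text
clock: 18.6
ee_pos: [0.4797, 0.287, 0.2254]
eef_rot: [0.001, 0.763, 0.646, 0.002]
wrist_force: [-0.2, 1.4, 0.5]
grip_width: 1.001
grip_force: 0.0
```

Emit:
{"api": "drive_tool", "payload": {
  "deltas": [
    {"delta_pos": [-20,30,0],"twist": [0,0,0]},
    {"delta_pos": [-40,60,0],"twist": [0,0,0]},
    {"delta_pos": [-60,85,0],"twist": [0,0,0]},
    {"delta_pos": [-70,100,0],"twist": [0,0,0]},
    {"delta_pos": [-70,100,0],"twist": [0,0,0]},
    {"delta_pos": [-70,100,0],"twist": [0,0,0]}
  ]
}}

```text
clock: 19.1
ee_pos: [0.4092, 0.3867, 0.2237]
eef_rot: [0.0, 0.762, 0.647, 0.001]
wrist_force: [0.5, 0.8, 0.7]
grip_width: 1.001
grip_force: 0.0
```

```bash
python3 - <<'E'
from h import *
o=monitor.observe();print(o["ee_pos"],o["wrist_force"],o["clock"])
s=grab("side")
b=cv2.resize(s["img"][150:360,210:410],(571,600),interpolation=cv2.INTER_CUBIC)
cv2.imwrite("pics/i1.png",b[...,::-1])
E
```

```text
[0.40924849 0.38670694 0.22372242] [0.48021337 0.81153577 0.71883613] 19.1
```

View pics/i1.png

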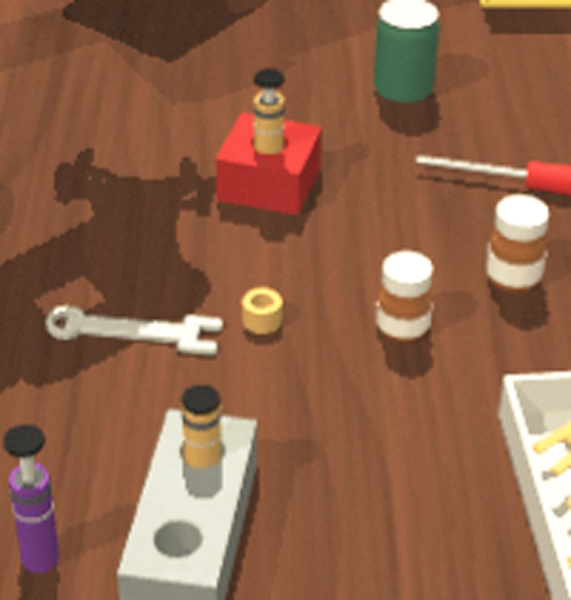

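Dispenser b stands upright in the red stand (268,120) with its plunger part out. Dispenser a stands in its grey hole (202,430) with its plunger home, and nothing else has moved.

```bash
python3 -c "
from h import *
print(order.hand_in())"
```

```text
the job is handed in; nothing more can be done
None
```

Job handed in: dispenser_a ran smoothly and stands in its grey hole with the plunger pushed home; dispenser_b began to stick, so I stopped at about 12.7 mm (5 N) and stood it upright in the red reject stand.

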